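# Free the paint mixer's access panel

## Robot

A 7-joint arm with a two-finger parallel gripper is mounted at the origin on the work surface. World frame = base frame: x ahead of the robot, y to its left, z up, the work surface at z = 0. Lengths are in m, angles in rad, forces in N, time in s.
With the tool pointing down it reaches from about 0.4 to 0.9 m from the base axis. Payload 5.5 kg.
Tool frame: the origin (TCP) lies between the finger pads; the fingertips stand 11 mm ahead of it and the grasp point (between the pads) lies 8 mm behind it (r.tcp_to_tips is the distance from the TCP to the fingertips, in m); y points along the fingers, x is the direction in which the jaws open and shut, and the axes are right-handed (so a half turn about y gives the same grasp; the last joint's range is limited). The gripper opens to 92 mm and grips with 3 to 60 N. Pads are 19 mm wide; open, the fingers measure 130 mm over their backs; the gripper's body (75 mm by 190 mm) begins 47 mm behind the grasp point.
Start: joints at [-0.904, 0.501, -0.427, 1.55, 0.221, 1.138, -0.21], TCP at [0.255, 0.598, 0.238] pointing down, gripper open.
Joint ranges: [-2.88, 2.88], [-0.31, 2.03], [-1.54, 1.56], [0.2, 2.42], [-1.41, 4.55], [0.19, 2.02], [-2.57, 2.57]. Speed limits (rad/s): [2.57, 2.57, 3.14, 3.14, 3.14, 3.14, 3.14].

## Interface

Orientations are given as a unit quaternion [x, y, z, w].
In Python, from station import r, cams gives the robot as it stands.
- The arm moves only by the tool step_arm, never from a script. Its argument "rows" is a list of rows, each a list of 5 numbers: the shift along the tool's x, y, z in cm, then the turn about the tool's y in rad, then the finger opening in cm, from 0 to 9.18. In form: [[x, y, z, spin, hand], ...]. A call has 1 to 5 rows; each row shifts and turns the commanded pose from where the row before left it, along the tool's axes as they then stand; what a row does not reach is not made up. A row lasts 1/8 s, in which the tool goes at most 62.5 mm and 10.7 degrees, less where a joint would pass 70% of its speed; a pose out of reach is approached as far as the arm can. A call with a gripper value outside its range is refused whole. The fingers move at their own pace and stop on an object; the grip force is fixed at half the most. Time passes only in rows, so rows that do not move let the fingers close. It gives the time, the measured TCP pose, the force and the opening at its end, in the units of the state.
- r.get_state(): the state, without advancing time (a new reading comes with each control period).
- cams.grab_frame(name): name is "scene" or "top" or "wrist"; returns the picture (400x640x3 uint8, red, green, blue); there is no depth.
- cams.get_calibration(name): a dict with "fx", "fy", "cx", "cy" (pixels), "R" (3x3) and "t" (3): a world point X has camera coordinates R X + t. Camera axes: x right, y down, z forward; pixel columns grow to the right and rows downward; lengths in m; the calibration is good to about 2 mm. A picture is of the moment at which its call begins: read the wrist's pose just before it. get_calibration takes no time and is no camera call; for the wrist camera it gives the pose at the moment of the call.
- r.sign_off(): hands the job in, once; it reports no verdict.
Trained networks look in the newest picture that a camera, given by its name, has taken for a name from the list of things; names that differ only in an ending like _2 or _b are one class to them, and where a whole thing is asked for, a point or a joint stands for the part that bears it (a point fixed in the world has none). Each returns a list of dicts, best first, with "score" (0 to 1); they miss things now and then, are a little off and sometimes report something else, mostly with a low value. They report only what shows in the picture. A call takes as long as a camera call. They do not tell look-alikes from the thing itself.
- cams.spot_in(camera, query): "box" ([centre column, centre row, width, height] as shares, 0 to 1, of the picture: columns of its width, rows of its height, round what is visible of it).
- cams.tip_of(camera, query): "centre" ([column, row] as shares, 0 to 1, of the picture: columns of its width, rows of its height: a listed point, or the origin of a listed thing).
The state is a dict: "time_s": time; "joints": joint angles; "qd": joint speeds; "effort": joint torques, N m; "tool_pos": TCP position; "tool_rot": TCP orientation; "wrist_force": force on the tool from outside, world axes, zero at the start; "moment": the same for the moment, N m; "finger_gap": finger opening in m.
Only numpy, scipy, OpenCV 4.12 (cv2) and the standard library are available. Lean on these libraries where they do the work, as an engineer would, in place of code of your own. Each camera call takes 0.05 s, during which the arm holds its last target. There are 200 camera calls.

## Task

The access panel of the paint mixer's drive unit is held by two slotted quarter-turn fasteners, and one of them is still locked. Take the screwdriver from its wooden holder, put its blade in the slot of the locked fastener and turn it a quarter turn anticlockwise (seen from above) as far as it goes, leaving the other fastener open; then stand the screwdriver back upright in its holder.

Things in the scene. Friction and masses are not known exactly. Their poses are not given: they have to be found in the camera images.
- driver_grip (a point): Middle of the black flat-sided handle of a stubby screwdriver standing blade down in the holder: grip here. z up along the tool, x along the width of blade and handle. Handle 36 mm wide (x), 24 mm thick across its flats (y, grip across these), from 30 mm below to 30 mm above this point; under it a collar 54 mm across, 6 mm thick, then a 10 mm shank. 0.11 to 0.22 kg.
- driver_tip (a point): Middle of the end of the screwdriver's broad steel blade, 76 mm below driver_grip; same axes. The blade is 28 mm wide along x, 3.5 mm thick along y, 16 mm high; either way round fits the slot.
- holder: Fixed wooden block, 90 x 90 mm, 48 mm high, with a round hole 40 mm wide right through its middle, its mouth bevelled 4 mm. Origin: centre of its underside, on the hole's axis; z up. The screwdriver's collar rests on its top, the blade's tip then 8 mm above the bench; any yaw will do.
- locked_fastener (a joint): Turn (rad) of the fastener still locked, either of the two: 0 locked, 1.57 open against a stop, growing anticlockwise from above; starts at 0 to 0.12. Stiff (0.08 N m), stays where left. Locked, its slot points to the other fastener, along the panel's long side; open, it lies square to that.
- locked_slot (a point): Centre of the top of the locked fastener: round steel head 48 mm across, 16 mm high, on the panel of a low white casing, top 82 mm above the bench. z up; x along the slot, turning with it. Slot 40 mm long, 12 mm deep, mouth 17 mm wide sloping in to 9 mm at 6 mm depth, then upright: the blade has 11 degrees of play, so turn some 15 degrees beyond the quarter turn to reach the stop.
- open_fastener (a joint): Turn of the other, like fastener, already open at the start (1.45 to 1.57 rad); same meaning as the first. To be left open.
- open_slot (a point): Centre of the top of the already open fastener, 140 mm from the locked one; same head, same axes.
Not all that is in view belongs to the job. What is meant by the part that bears driver_grip is not yellow, and is the smaller of those in its own colour.

How it is judged:
On the way, in this order (a step that is already met when the one before it is completed fails the run):
1. the screwdriver's blade is in the slot of the locked fastener, more than 6 mm below the top of its head (horizontal distance between driver_tip and locked_slot below 0.015 m and z of driver_tip in the frame of locked_slot below -0.006 m), for 0.1 s.
2. the locked fastener is turned past 1.25 rad with the blade in its slot (value of joint locked_fastener above 1.25 rad and horizontal distance between driver_tip and locked_slot below 0.015 m and z of driver_tip in the frame of locked_slot below -0.004 m), for 0.1 s.
At the end, for the whole second after the job is handed in: Both fasteners are turned open (past 1.25 rad, i.e. within 18 degrees of the open stop) and the screwdriver stands in the holder's hole, blade down, within 10 degrees of upright, its tip within 15 mm of the hole's axis and less than 18 mm above the holder's underside (value of joint each of locked_fastener, open_fastener above 1.25 rad and horizontal distance between driver_tip and holder below 0.015 m and z of driver_tip in the frame of holder below 0.018 m and angle between driver_grip's own z axis and vertical below 0.18 rad); the robot touches nothing.
It fails at once if the fastener that was already open is turned back (value of joint open_fastener below 1.2 rad).
It also fails if it takes over 56 s, if anything falls off the work surface, if the arm or the gripper's body presses on something with over 40 N, if the wrist force passes 120 N, or if a joint passes its speed limit or range.

## Working session

There is one attempt and no reset: what is moved stays moved. The work goes in short steps, Python scripts to look and compute and a tool call to move; the robot and the scene stay as the last step left them, time stands still between calls to the robot, and variables do not carry over. Pictures are saved under pics/ and viewed, about 8 in all and at most 12, crops included, and the job is handed in when it is done.

Besides the shell and the picture viewer there is one more tool, called after "Request:" by a JSON object that holds its "method" and its "body". step_arm: Moves the arm, as the interface text tells. Its arguments: {"type":"object","properties":{"rows":{"type":"array"}},"required":["rows"]}

```bash
mkdir -p pics; ls
cat > h.py <<'E'
import numpy as np,cv2
from station import r,cams
from scipy.spatial.transform import Rotation as Ro
def save(n,f): 
    im=cams.grab_frame(n); cv2.imwrite(f'pics/{f}.png',im[...,::-1]); return im
def ray(n,px,c=None):
    c=c or cams.get_calibration(n); R=np.array(c['R']);t=np.array(c['t'])
    d=R.T@np.array([(px[0]-c['cx'])/c['fx'],(px[1]-c['cy'])/c['fy'],1]); return -R.T@t,d
def atz(n,px,z,c=None):
    o,d=ray(n,px,c); return o+d*(z-o[2])/d[2]
def proj(n,X):
    c=cams.get_calibration(n); p=np.array(c['R'])@X+c['t']; return p[0]/p[2]*c['fx']+c['cx'],p[1]/p[2]*c['fy']+c['cy']
E
python3 - <<'E'
from h import *
Z=dict(driver_grip=.114,locked_slot=.082,open_slot=.082,holder=.0)
a=save('top','t0');b=save('scene','s0')
cv2.imwrite('pics/both.png',np.vstack([a,b])[...,::-1])
for n in('top','scene'):
  for q in Z:
    for d in cams.tip_of(n,q)[:4]:
        p=np.array(d['centre'])*[640,400]; print(n,q,round(d['score'],2),p.round(1),atz(n,p,Z[q]).round(4))
s=r.get_state();print(s['time_s'],s['tool_pos'],s['tool_rot'],s['finger_gap'],Ro.from_quat(s['tool_rot']).as_matrix().round(2))
E
```

```text
pics
top driver_grip 0.94 [391.1 211.4] [ 0.5181 -0.1322  0.114 ]
top driver_grip 0.84 [473.5 247.9] [ 0.4566 -0.2781  0.114 ]
top driver_grip 0.66 [455.2 184.6] [ 0.5697 -0.2484  0.114 ]
top locked_slot 0.87 [206.5 179.9] [0.5731 0.2131 0.082 ]
top open_slot 0.71 [278.8 169.4] [0.5967 0.0766 0.082 ]
top holder 0.73 [447.8 197. ] [ 0.5628 -0.2699  0.    ]
top holder 0.72 [278.3 166.2] [0.6202 0.0877 0.    ]
scene driver_grip 0.78 [249.7 212.3] [ 0.5605 -0.1494  0.114 ]
scene driver_grip 0.7 [167.3 205.7] [ 0.4725 -0.279   0.114 ]
scene driver_grip 0.66 [190.9 248.7] [ 0.6027 -0.2675  0.114 ]
scene locked_slot 0.67 [412.3 176. ] [0.5709 0.2062 0.082 ]
scene open_slot 0.69 [363.5 200.7] [0.5939 0.0723 0.082 ]
scene holder 0.97 [196.9 279.1] [ 0.5657 -0.2687  0.    ]
0.5 [0.25531085 0.59773466 0.23769477] [-0.59007656 -0.38958965  0.38963444  0.59009707] 0.09212982566041926 [[ 0.39 -0.   -0.92]
 [ 0.92 -0.    0.39]
 [-0.   -1.    0.  ]]
```

View pics/t0.png

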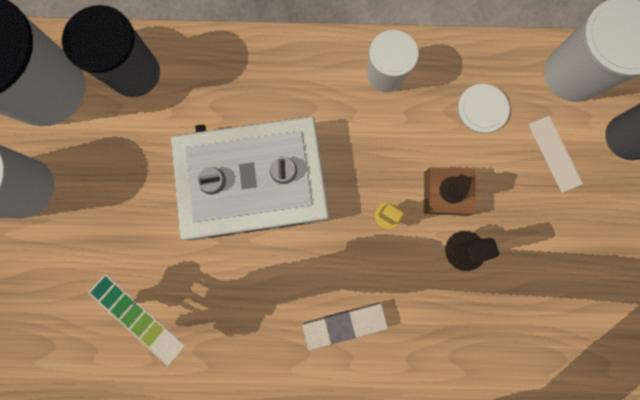

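View pics/s0.png

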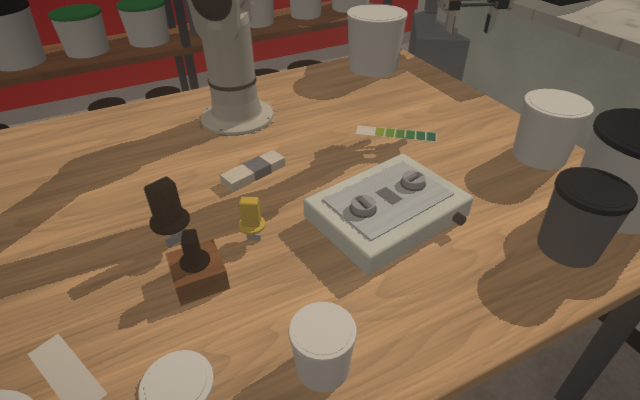

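The driver in the holder is the small black one at about (190,248) in scene. The larger black one at (473,248) in top and the yellow one are decoys. The locked fastener is the left one in top, at (210,180). Its slot lies along the long side.

Request:
{"method": "step_arm", "body": {"rows": [[-4.2,-0.6,-3.9,0,9.18],[-4.2,-0.6,-3.9,0,9.18],[-4.2,-0.6,-3.9,0,9.18],[-4.2,-0.6,-3.9,0,9.18],[-4.2,-0.6,-3.9,0,9.18]]}}

```text
time_s: 1.12
tool_pos: [0.3528, 0.3263, 0.2682]
tool_rot: [0.59, 0.39, -0.389, -0.59]
wrist_force: [1.7, -0.8, -0.1]
finger_gap: 0.0918
```

Request:
{"method": "step_arm", "body": {"rows": [[-4.2,-0.6,-3.9,0,9.18],[-4.2,-0.6,-3.9,0,9.18],[-4.2,-0.6,-3.9,0,9.18],[-4.2,-0.6,-3.9,0,9.18],[-4.2,-0.6,-3.9,0,9.18]]}}

```text
time_s: 1.75
tool_pos: [0.4495, 0.0566, 0.2985]
tool_rot: [0.59, 0.39, -0.389, -0.59]
wrist_force: [0.7, 0.4, -0.2]
finger_gap: 0.0919
```

Run:
```python
from h import *
s=r.get_state();print(s['time_s'],s['tool_pos'],np.round(s['joints'],2),Ro.from_quat(s['tool_rot']).as_matrix().round(2))
c=cams.get_calibration('wrist');im=save('wrist','w0')
for q in('driver_grip','holder','locked_slot','open_slot'):
  z=dict(driver_grip=.084,holder=0).get(q,.082)
  for d in cams.tip_of('wrist',q)[:3]:
    p=np.array(d['centre'])*[640,400];print(q,round(d['score'],2),p.round(),atz('wrist',p,z,c).round(4))
a=ray('top',(455.2,184.6));b=ray('scene',(190.9,248.7))
for n,p in(('top',(455.2,184.6)),('scene',(190.9,248.7))):print(atz(n,p,.084).round(4))
print(-np.array(c['R']).T@c['t'])
```

```text
1.75 [0.4495054  0.05657916 0.29845413] [-0.09  0.05 -0.1   1.96  0.01  1.13  0.98] [[ 0.39  0.   -0.92]
 [ 0.92  0.    0.39]
 [ 0.   -1.   -0.  ]]
locked_slot 0.57 [468. 210.] [0.5722 0.2088 0.082 ]
open_slot 0.63 [371. 268.] [0.603  0.0651 0.082 ]
[ 0.5749 -0.2583  0.084 ]
[ 0.5709 -0.2653  0.084 ]
[0.37311657 0.08943447 0.44638798]
```

View pics/w0.png

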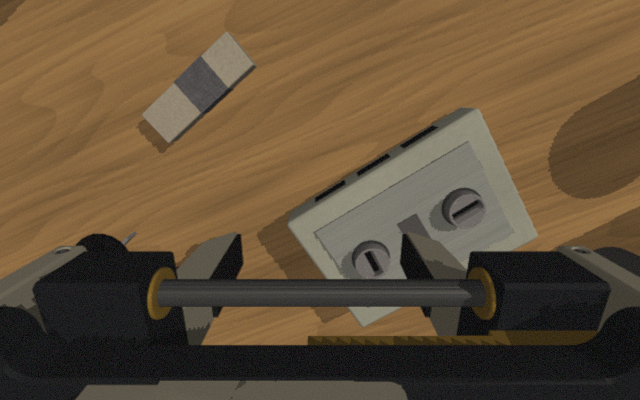

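Request:
{"method": "step_arm", "body": {"rows": [[-3.6,0,-4.6,0,9.18],[-3.6,0,-4.6,0,9.18],[-3.6,0,-4.6,0,9.18],[-3.6,0,-4.6,0,9.18],[-3.6,0,-4.6,0,9.18]]}}

```text
time_s: 2.62
tool_pos: [0.5913, -0.1964, 0.2975]
tool_rot: [-0.589, -0.391, 0.39, 0.59]
wrist_force: [0.8, 0.8, -0.2]
finger_gap: 0.092
```

Request:
{"method": "step_arm", "body": {"rows": [[-3.6,0,-4.6,0,9.18],[-3.6,0,-4.6,0,9.18],[0,0,0,0,9.18]]}}

```text
time_s: 3.0
tool_pos: [0.6463, -0.303, 0.2948]
tool_rot: [-0.59, -0.388, 0.39, 0.591]
wrist_force: [-1.4, -0.6, -0.0]
finger_gap: 0.0919
```

```bash
cat > wl.py <<'E'
from h import *
import sys
s=r.get_state();print(s['time_s'],s['tool_pos'],np.round(s['joints'],2),Ro.from_quat(s['tool_rot']).as_matrix().round(2))
c=cams.get_calibration('wrist');im=save('wrist',sys.argv[1])
for q in('driver_grip','holder','locked_slot','open_slot'):
  z=dict(driver_grip=.084,holder=0).get(q,.082)
  for d in cams.tip_of('wrist',q)[:3]:
    p=np.array(d['centre'])*[640,400];print(q,round(d['score'],2),p.round(),atz('wrist',p,z,c).round(4))
E
python3 wl.py w1
```

```text
3.0 [ 0.64630692 -0.30304843  0.29481069] [ 0.32  0.55  0.12  1.31 -0.06  1.29  1.61] [[ 0.4  -0.   -0.92]
 [ 0.92 -0.    0.4 ]
 [-0.   -1.    0.  ]]
```

View pics/w1.png

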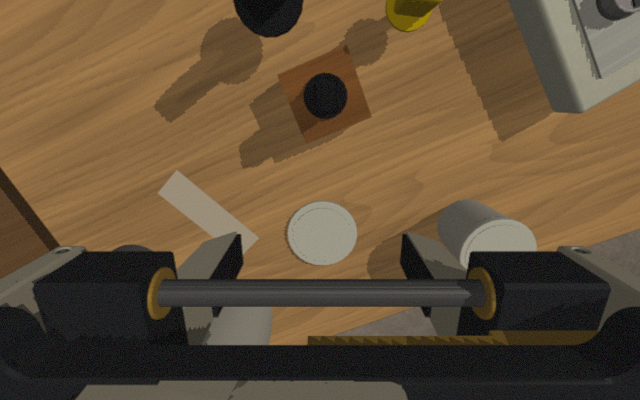

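Run:
```python
from h import *
im=cv2.imread('pics/w1.png');c=cams.get_calibration('wrist')
print('holder',atz('wrist',(324.5,95.7),.048).round(4),'collar',atz('wrist',(325.5,96),.054).round(4))
k=cv2.resize(im[30:160,255:395],None,fx=5,fy=5,interpolation=cv2.INTER_CUBIC).astype(float)
t=cv2.imread('pics/t0.png');k2=cv2.resize(t[155:225,415:490],None,fx=6,fy=6,interpolation=cv2.INTER_CUBIC).astype(float)
k2=cv2.copyMakeBorder(k2,0,650-k2.shape[0],0,0,cv2.BORDER_CONSTANT)
o=np.clip(255*(np.hstack([k,k2])/255*2)**.6,0,255); cv2.imwrite('pics/k.png',cv2.resize(o.astype('uint8'),(800,452)))
```

```text
holder [ 0.5695 -0.259   0.048 ] collar [ 0.5703 -0.2581  0.054 ]
```

View pics/k.png

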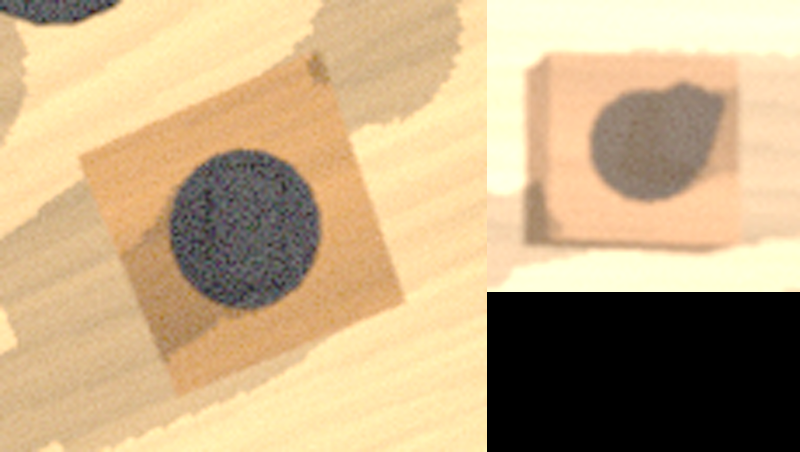

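Run:
```python
from h import *
def avg(n,k=10): return np.mean([cams.grab_frame(n).astype(float) for _ in range(k)],0)[...,::-1]
A={n:avg(n) for n in('wrist','top','scene')}
np.savez('avg.npz',**A)
w=A['wrist'][60:132,288:364];t=A['top'][165:215,425:485];s=A['scene'][215:305,160:235]
o=[]
for k in(w,t,s):
    k=cv2.resize(k,(400,400*k.shape[0]//k.shape[1]),interpolation=cv2.INTER_CUBIC)[:480]
    k=np.clip((k-5)*(5.0),0,255); o.append(cv2.copyMakeBorder(k,0,480-k.shape[0],0,0,cv2.BORDER_CONSTANT))
cv2.imwrite('pics/k2.png',cv2.resize(np.hstack(o),(800,320)).astype('uint8'))
```

```text
(no output)
```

View pics/k2.png

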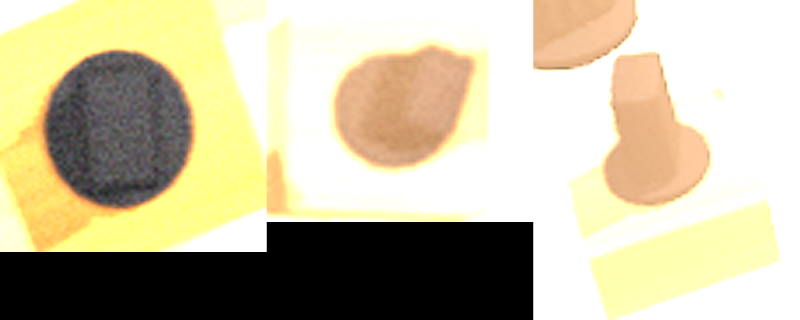

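Run:
```python
from h import *
A=np.load('avg.npz');w=A['wrist'].mean(2)
s=r.get_state();print(s['tool_pos'],s['time_s'])
m=(w<45).astype('uint8');n,l,st,ce=cv2.connectedComponentsWithStats(m)
for i in range(1,n):
    if st[i,4]>500:print(st[i],ce[i], atz('wrist',ce[i],.054).round(4))
im=w[70:124,300:345];
# shading edges inside collar
i=l[97,322];ys=range(80,116,4)
for y in ys: print(y,(np.mean(w[y:y+4,300:346],0)).round().astype(int))
# holder edges
br=((A['wrist'][...,2]-A['wrist'][...,0]>35)&(w<110)).astype('uint8')
cs=cv2.findContours(br,0,2)[0]
for q in cs:
    if 1500<cv2.contourArea(q)<9000:print(cv2.minAreaRect(q))
```

```text
[ 0.64604835 -0.29997971  0.29769629] 4.75
[ 231    0   68   38 2024] [265.6284585   15.69268775] [ 0.4629 -0.2902  0.054 ]
[ 298   74   46   46 1586] [320.94262295  96.67906683] [ 0.5683 -0.2667  0.054 ]
[  0 171  58  80 892] [ 26.23206278 212.73991031] [ 0.5489 -0.7006  0.054 ]
[    0   234   640   166 57091] [327.91466256 334.92124853] [ 0.9036 -0.3978  0.054 ]
80 [73 73 71 67 58 48 35 27 23 22 20 21 22 23 23 23 24 22 24 24 23 23 24 25
 25 24 25 25 25 24 22 23 21 23 25 27 31 40 49 58 65 69 70 71 71 71]
84 [64 55 43 33 27 25 25 23 21 20 17 20 21 24 25 24 25 26 25 24 25 24 26 24
 26 25 24 25 25 25 21 22 22 23 25 25 25 24 26 33 43 59 70 74 75 74]
88 [47 37 27 22 23 20 20 21 19 19 19 19 21 23 24 24 24 24 24 24 24 25 25 25
 25 24 24 24 24 24 23 22 22 22 24 25 25 25 25 24 28 35 48 63 71 73]
92 [35 25 20 20 19 19 19 21 18 20 19 19 19 23 21 23 23 24 23 24 24 25 23 25
 23 24 25 25 25 25 24 21 21 22 23 24 25 25 24 24 24 28 37 51 65 71]
96 [34 24 18 19 18 19 19 18 20 19 17 19 19 21 24 24 23 25 25 23 23 23 24 24
 24 24 24 24 22 25 25 21 23 21 23 24 24 24 24 24 23 25 32 46 62 70]
100 [42 31 21 20 19 19 20 18 19 19 20 18 17 21 22 22 23 22 23 23 24 25 22 23
 23 25 23 24 23 24 23 24 20 21 23 23 24 24 26 24 25 29 39 54 65 69]
104 [50 44 33 24 20 20 18 20 20 19 18 19 17 20 21 21 23 24 23 23 23 23 24 23
 23 24 23 21 24 22 24 21 21 23 22 21 24 23 24 24 30 42 57 65 67 68]
108 [52 51 47 43 33 26 20 18 19 20 19 17 18 19 21 22 23 23 23 23 22 22 22 22
 25 22 22 23 22 23 22 22 18 21 22 20 23 26 33 45 59 64 67 66 66 66]
112 [51 50 51 49 49 48 44 39 30 24 22 20 18 17 18 18 18 18 15 18 17 17 19 18
 17 18 18 19 20 19 20 19 22 26 32 39 48 56 62 65 66 65 65 66 64 65]
((430.5, 325.0), (38.0, 331.0), 90.0)
((24.0, 233.5), (89.0, 48.0), 90.0)
((71.95475769042969, 29.66339874267578), (66.26982116699219, 198.76486206054688), 59.14579391479492)
```

Request:
{"method": "step_arm", "body": {"rows": [[0,0,4.2,0,9.18],[0,0,4.2,0,9.18],[0,4,0,0,9.18],[0,4,0,0,9.18],[0,0,0,0,9.18]]}}

```text
time_s: 5.38
tool_pos: [0.5665, -0.2658, 0.2147]
tool_rot: [-0.588, -0.388, 0.391, 0.592]
wrist_force: [0.7, 0.8, 0.2]
finger_gap: 0.0921
```

Run:
```python
from h import *
for _ in range(4): cams.grab_frame('top')
s=r.get_state();print(s['tool_pos'],s['time_s'],Ro.from_quat(s['tool_rot']).as_matrix().round(3))
```

```text
[ 0.57018385 -0.26765309  0.21982688] 5.575 [[ 0.393  0.003 -0.92 ]
 [ 0.92  -0.001  0.393]
 [-0.    -1.    -0.003]]
```

Request:
{"method": "step_arm", "body": {"rows": [[0.1,4,0,0,9.18],[0,4,0,0,9.18],[0,3,0,0,9.18],[0,3.2,0,0,9.18],[0,0,0,0,9.18]]}}

```text
time_s: 6.2
tool_pos: [0.5684, -0.2656, 0.0747]
tool_rot: [-0.589, -0.389, 0.39, 0.591]
wrist_force: [0.3, -0.7, -0.8]
finger_gap: 0.0917
```

Request:
{"method": "step_arm", "body": {"rows": [[0,0,0,0,9.18],[0,0,0,0,1.5],[0,0,0,0,1.5],[0,0,0,0,1.5],[0,0,0,0,1.5]]}}

```text
time_s: 6.82
tool_pos: [0.5693, -0.266, 0.0759]
tool_rot: [0.59, 0.39, -0.39, -0.59]
wrist_force: [0.3, 0.7, 0.7]
finger_gap: 0.056
```

Request:
{"method": "step_arm", "body": {"rows": [[0,0,0,0,1.5],[0,0,0,0,1.5],[0,0,0,0,1.5]]}}

```text
time_s: 7.2
tool_pos: [0.5692, -0.266, 0.0756]
tool_rot: [-0.59, -0.39, 0.39, 0.59]
wrist_force: [0.4, 1.8, 0.8]
finger_gap: 0.0266
```

Request:
{"method": "step_arm", "body": {"rows": [[0,0,0,0,1.5],[0,0,0,0,1.5],[0,-1,0,0,1.5],[0,-1,0,0,1.5],[0,-3,0,0,1.5]]}}

```text
time_s: 7.82
tool_pos: [0.5679, -0.2655, 0.1252]
tool_rot: [-0.589, -0.389, 0.39, 0.591]
wrist_force: [0.1, 0.7, -1.7]
finger_gap: 0.0245
```

Request:
{"method": "step_arm", "body": {"rows": [[0,-3,0,0,1.5],[0,-3,0,0,1.5],[0,-3,0,0,1.5],[0,0,0,0,1.5]]}}

```text
time_s: 8.32
tool_pos: [0.5711, -0.267, 0.2194]
tool_rot: [0.592, 0.391, -0.388, -0.588]
wrist_force: [-0.9, -0.7, -2.1]
finger_gap: 0.0245
```

Run:
```python
from h import *
s=r.get_state();print(s['tool_pos'],s['time_s'],s['wrist_force'],s['finger_gap'])
def avg(n,k=3): return np.mean([cams.grab_frame(n).astype(float) for _ in range(k)],0)[...,::-1]
t=avg('top',4);q=avg('scene',2);np.savez('avg2.npz',top=t,scene=q)
print(r.get_state()['tool_pos'])
a=cv2.resize(q[80:300,110:330],(400,400)); b=cv2.resize(t[110:245,165:335],(504,400),interpolation=cv2.INTER_CUBIC)
cv2.imwrite('pics/k3.png',cv2.resize(np.hstack([np.clip(a*1.5,0,255),b]),(800,354)).astype('uint8'))
print(np.array(cams.get_calibration('top')['R']).round(3),-np.array(cams.get_calibration('top')['R']).T@cams.get_calibration('top')['t'])
```

```text
[ 0.57110038 -0.26701471  0.21940467] 8.325 [-0.85316099 -0.65229443 -2.10769085] 0.024530062652072505
[ 0.5683431  -0.26562509  0.21416116]
[[ 0.024 -1.    -0.002]
 [-0.989 -0.024 -0.146]
 [ 0.146  0.005 -0.989]] [ 0.44517954 -0.01248633  0.829702  ]
```

View pics/k3.png

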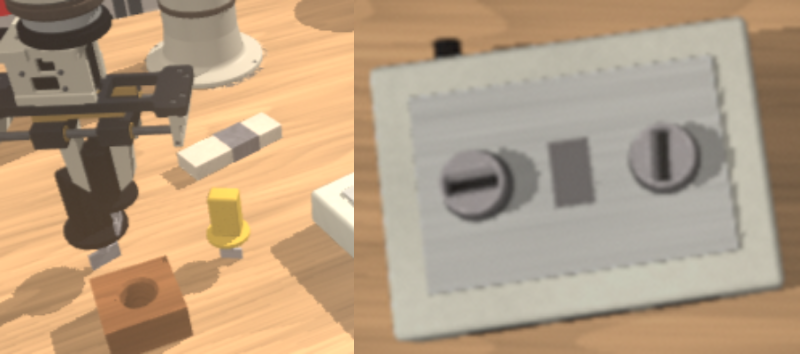

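The driver is held upright and blade down, with the gap at 24.5 mm. The locked fastener is at about (210,180) and the open one at about (282,169) in top. Next I move to a wrist view of the panel.

Request:
{"method": "step_arm", "body": {"rows": [[5.4,-1,0.8,0,1.5],[5.4,-1,0.8,0,1.5],[5.4,-1,0.8,0,1.5],[5.4,-1,0.8,0,1.5],[5.4,-1,0.8,0,1.5]]}}

```text
time_s: 9.25
tool_pos: [0.6384, -0.0004, 0.265]
tool_rot: [-0.59, -0.389, 0.39, 0.59]
wrist_force: [1.5, 1.1, -1.8]
finger_gap: 0.0247
```

Request:
{"method": "step_arm", "body": {"rows": [[5.4,-1,0.8,0,1.5],[5.4,-1,0.8,0,1.5],[0,0,0,0,1.5],[0,0,0,0,1.5],[0,0,0,0,1.5]]}}

```text
time_s: 9.88
tool_pos: [0.6659, 0.1013, 0.2848]
tool_rot: [0.591, 0.388, -0.39, -0.591]
wrist_force: [0.6, -0.7, -2.2]
finger_gap: 0.0246
```

Run:
```python
from h import *
for _ in range(4):cams.grab_frame('scene')
s=r.get_state();print(s['tool_pos'],s['time_s'],np.round(s['joints'],2))
w=np.mean([cams.grab_frame('wrist').astype(float) for _ in range(5)],0)[...,::-1]
c=cams.get_calibration('wrist');np.savez('avg3.npz',w=w);import pickle;pickle.dump(c,open('c3.pkl','wb'))
s=r.get_state();print(s['tool_pos'],s['time_s'])
for q in('locked_slot','open_slot'):
  for d in cams.tip_of('wrist',q)[:2]:
    p=np.array(d['centre'])*[640,400];print(q,round(d['score'],2),p.round(1),atz('wrist',p,.082,c).round(4))
cv2.imwrite('pics/w3.png',w.astype('uint8'))
```

```text
[0.66620946 0.10226285 0.28562856] 10.075 [-0.2   0.47  0.01  1.44 -0.    1.23  0.98]
[0.66625712 0.1034182  0.28580104] 10.325
locked_slot 0.71 [379.2  58.1] [0.5771 0.2089 0.082 ]
open_slot 0.77 [267.3 130.3] [0.5982 0.0662 0.082 ]
```

View pics/w3.png

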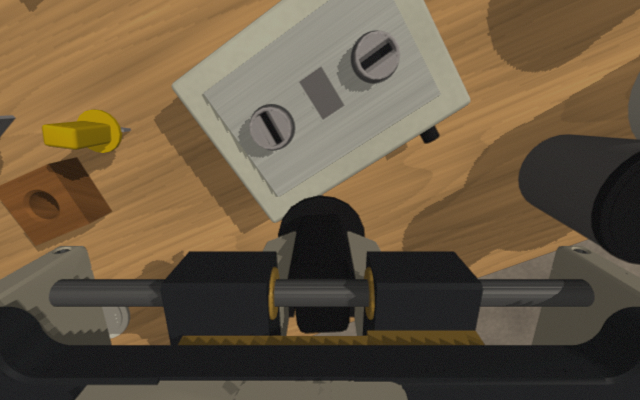

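Run:
```python
from h import *
import pickle
c=pickle.load(open('c3.pkl','rb'))
w=np.load('avg3.npz')['w'].astype('float32');t=np.load('avg2.npz')['top'].astype('float32')
ct=cams.get_calibration('top')
def world_img(im,c,z,cx,cy,half=.04,n=400):
    # rectified plane at height z, rows = -x, cols = -y (seen from above)
    g=np.linspace(-half,half,n); Y,X=np.meshgrid(cy-g,cx-g)
    P=np.stack([X,Y,np.full_like(X,z)],-1)@np.array(c['R']).T+c['t']
    return cv2.remap(im,(P[...,0]/P[...,2]*c['fx']+c['cx']).astype('float32'),(P[...,1]/P[...,2]*c['fy']+c['cy']).astype('float32'),cv2.INTER_CUBIC)
out=[]
for nm,(cx,cy) in dict(L=(.574,.210),O=(.600,.070)).items():
  for cam,im,cc in(('w',w,c),('t',t,ct)):
    R=np.clip(world_img(im,cc,.082,cx,cy),0,255).astype('uint8');out.append(R)
    g=R.mean(2);sub=g.copy();yy,xx=np.mgrid[:400,:400]
    m=((g<75)&(np.hypot(xx-200,yy-200)<110)).astype('uint8')
    n,l,st,ce=cv2.connectedComponentsWithStats(m);i=1+np.argmax(st[1:,4])
    pts=np.argwhere(l==i)[:,::-1].astype('float32');rc=cv2.minAreaRect(pts)
    p=pts.mean(0);u,s,v=np.linalg.svd(pts-p,full_matrices=False);ang=np.arctan2(v[0,0],v[0,1]) 
    d=np.array([-v[0,1],-v[0,0]])  # world x,y direction
    k=.08/399
    print(nm,cam,'slot c',(cx-(rc[0][1]-199.5)*k).round(4),(cy-(rc[0][0]-199.5)*k).round(4),'size mm',np.array(rc[1])*k*1e3,'world deg',(np.degrees(np.arctan2(d[1],d[0]))%180).round(1))
cv2.imwrite('pics/r.png',np.vstack([np.hstack(out[:2]),np.hstack(out[2:])])[:, :])
im=cv2.resize(cv2.imread('pics/r.png'),(600,600));cv2.circle(im,(150,150),3,(0,0,255),1);cv2.circle(im,(450,150),3,(0,0,255),1)
for x in(150,450):
  for y in(150,450):cv2.circle(im,(x,y),90,(0,0,255),1)
cv2.imwrite('pics/r.png',im)
```

```text
Traceback (most recent call last):
AttributeError: 'float' object has no attribute 'round'
```

```bash
cat > rect.py <<'E'
from h import *
import pickle
c=pickle.load(open('c3.pkl','rb'))
w=np.load('avg3.npz')['w'].astype('float32');t=np.load('avg2.npz')['top'].astype('float32')
ct=cams.get_calibration('top')
def world_img(im,c,z,cx,cy,half=.04,n=400):
    g=np.linspace(-half,half,n); Y,X=np.meshgrid(cy-g,cx-g)
    P=np.stack([X,Y,np.full_like(X,z)],-1)@np.array(c['R']).T+c['t']
    return cv2.remap(im,(P[...,0]/P[...,2]*c['fx']+c['cx']).astype('float32'),(P[...,1]/P[...,2]*c['fy']+c['cy']).astype('float32'),cv2.INTER_CUBIC)
out=[]
for nm,(cx,cy) in dict(L=(.574,.210),O=(.600,.070)).items():
  for cam,im,cc in(('w',w,c),('t',t,ct)):
    R=np.clip(world_img(im,cc,.082,cx,cy),0,255).astype('uint8');out.append(R)
    g=R.mean(2);yy,xx=np.mgrid[:400,:400]
    m=((g<75)&(np.hypot(xx-200,yy-200)<110)).astype('uint8')
    n,l,st,ce=cv2.connectedComponentsWithStats(m);i=1+np.argmax(st[1:,4])
    pts=np.argwhere(l==i)[:,::-1].astype('float32');rc=cv2.minAreaRect(pts)
    p=pts.mean(0);v=np.linalg.svd(pts-p,full_matrices=False)[2]
    d=np.array([-v[0,1],-v[0,0]]);k=.08/399
    print(nm,cam,'slot c %.4f %.4f'%(cx-(rc[0][1]-199.5)*k,cy-(rc[0][0]-199.5)*k),'size mm',np.array(rc[1])*k*1e3,'deg %.1f'%(np.degrees(np.arctan2(d[1],d[0]))%180))
im=cv2.resize(np.vstack([np.hstack(out[:2]),np.hstack(out[2:])]),(600,600))
for x in(150,450):
  for y in(150,450):cv2.circle(im,(x,y),90,(0,0,255),1)
cv2.imwrite('pics/r.png',im)
E
python3 rect.py
```

```text
L w slot c 0.5722 0.2076 size mm [13.49452886 39.28776409] deg 102.7
L t slot c 0.5731 0.2074 size mm [ 9.03124434 36.75582083] deg 101.6
O w slot c 0.5970 0.0718 size mm [38.79527615 10.52760992] deg 5.0
O t slot c 0.5979 0.0700 size mm [35.85357743  7.94685995] deg 4.7
```

View pics/r.png

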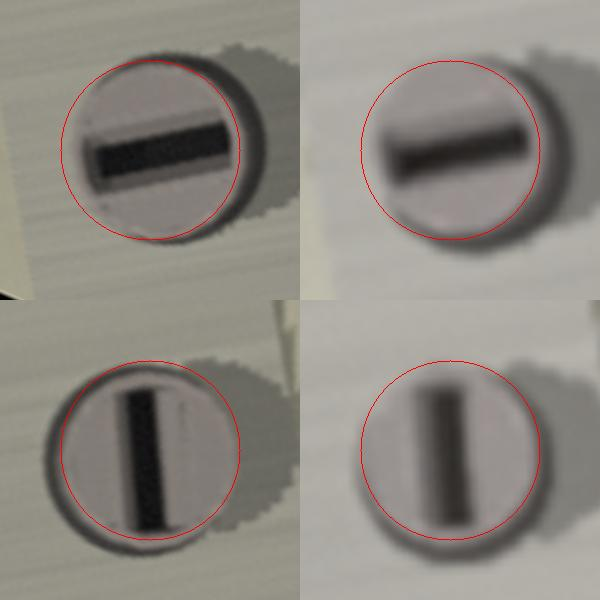

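Request:
{"method": "step_arm", "body": {"rows": [[2.03,0,4.2,0,1.5],[2.03,0,4.2,0,1.5],[2.03,0,4.2,0,1.5],[0,0,0,0.159,1.5],[0,0,0,0.159,1.5]]}}

```text
time_s: 11.05
tool_pos: [0.5738, 0.21, 0.2861]
tool_rot: [-0.645, -0.29, 0.29, 0.645]
wrist_force: [0.1, -0.6, -2.1]
finger_gap: 0.0245
```

Request:
{"method": "step_arm", "body": {"rows": [[0,2,0,0.159,1.5],[0,2,0,0.159,1.5],[0,2,0,0.159,1.5],[0,2,0,0.159,1.5],[0,1,0,0,1.5]]}}

```text
time_s: 11.68
tool_pos: [0.5737, 0.2091, 0.1946]
tool_rot: [0.703, 0.075, -0.076, -0.703]
wrist_force: [0.1, -0.5, -1.4]
finger_gap: 0.0249
```

Request:
{"method": "step_arm", "body": {"rows": [[0,1,0,0,1.5],[0,1,0,0,1.5],[0,0,0,0,1.5],[0,0,0,0,1.5]]}}

```text
time_s: 12.18
tool_pos: [0.5747, 0.2091, 0.1761]
tool_rot: [-0.703, -0.075, 0.075, 0.703]
wrist_force: [-0.3, -0.2, -0.8]
finger_gap: 0.0245
```

Run:
```python
from h import *
for _ in range(3):cams.grab_frame('scene')
a=np.mean([cams.grab_frame('scene').astype(float) for _ in range(3)],0)
b=np.mean([cams.grab_frame('top').astype(float) for _ in range(3)],0)
s=r.get_state();M=Ro.from_quat(s['tool_rot']).as_matrix();print(s['tool_pos'],s['time_s'],np.round(s['joints'],2),M.round(3),np.degrees(np.arctan2(M[1,2],M[0,2])))
a=cv2.resize(a[100:260,300:460],(420,420));b=cv2.resize(b[110:250,150:290],(380,420))
cv2.imwrite('pics/k4.png',np.clip(np.hstack([a,b])[...,::-1]*1.4,0,255).astype('uint8'))
p=np.array(s['tool_pos']);print([ (np.array(proj('scene',q))-[300,100])*420/160 for q in(p-[0,0,.068],[.574,.209,.082])])
```

```text
[0.57433257 0.20907203 0.17582519] 12.625 [-0.49  0.46  0.12  1.72 -0.07  0.96 -0.12] [[ 0.977  0.    -0.211]
 [ 0.211  0.     0.977]
 [ 0.    -1.     0.   ]] 102.20784495790079
[array([304.47773074, 174.34521406]), array([299.93888479, 200.56823815])]
```

View pics/k4.png

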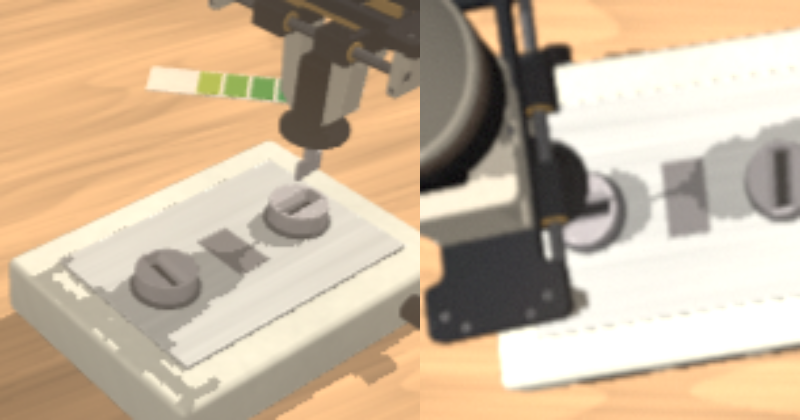

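The blade hangs right over the locked slot: the tip is at about (305,175) in the crop and the slot at (298,203). Going down.

Request:
{"method": "step_arm", "body": {"rows": [[0,1.0,0,0,1.5],[0,0.8,0,0,1.5],[0,0.6,0,0,1.5],[0,0.4,0,0,1.5],[0,0,0,0,1.5]]}}

```text
time_s: 13.25
tool_pos: [0.5741, 0.2089, 0.1472]
tool_rot: [0.703, 0.075, -0.075, -0.703]
wrist_force: [-0.1, 0.2, -2.0]
finger_gap: 0.0244
```

Request:
{"method": "step_arm", "body": {"rows": [[0,0.4,0,0,1.5],[0,0.2,0,0,1.5],[0,0,0,0,1.5],[0,0,0,0,1.5]]}}

```text
time_s: 13.75
tool_pos: [0.5744, 0.2091, 0.1418]
tool_rot: [-0.703, -0.075, 0.075, 0.703]
wrist_force: [-0.7, 0.1, -2.6]
finger_gap: 0.0243
```

Request:
{"method": "step_arm", "body": {"rows": [[0,0.15,0,0,1.5],[0,0,0,-0.12,1.5],[0,0,0,-0.12,1.5],[0,0,0,-0.12,1.5],[0,0,0,-0.12,1.5]]}}

```text
time_s: 14.38
tool_pos: [0.5733, 0.2086, 0.1398]
tool_rot: [-0.665, -0.24, 0.242, 0.665]
wrist_force: [-2.7, -1.0, -0.6]
finger_gap: 0.0242
```

Run:
```python
from h import *
s=r.get_state();print(s['tool_pos'],s['wrist_force'],s['moment'],s['finger_gap'])
```

```text
[0.57326767 0.20862388 0.13984396] [-2.67354434 -0.96994618 -0.57430799] [-0.2432656   0.67024495 -0.13819063] 0.024156021247887818
```

Request:
{"method": "step_arm", "body": {"rows": [[0,0,0,-0.14,1.5],[0,0,0,-0.14,1.5],[0,0,0,-0.14,1.5],[0,0,0,-0.14,1.5],[0,0,0,-0.14,1.5]]}}

```text
time_s: 15.0
tool_pos: [0.5727, 0.208, 0.1398]
tool_rot: [-0.541, -0.453, 0.456, 0.542]
wrist_force: [-3.9, -1.4, -0.1]
finger_gap: 0.024
```

Request:
{"method": "step_arm", "body": {"rows": [[0,0,0,-0.14,1.5],[0,0,0,-0.14,1.5],[0,0,0,-0.12,1.5],[0,0,0,-0.12,1.5],[0,0,0,0,1.5]]}}

```text
time_s: 15.62
tool_pos: [0.5733, 0.2074, 0.1396]
tool_rot: [-0.408, -0.576, 0.579, 0.409]
wrist_force: [-3.1, -2.7, -1.9]
finger_gap: 0.024
```

Run:
```python
from h import *
for _ in range(3):cams.grab_frame('scene')
s=r.get_state();M=Ro.from_quat(s['tool_rot']).as_matrix();print(s['tool_pos'],s['wrist_force'],s['moment'],s['finger_gap'],np.degrees(np.arctan2(M[1,2],M[0,2])),np.round(s['joints'],2),s['time_s'])
```

```text
[0.57390116 0.20758986 0.1396398 ] [-2.07606936 -4.35207701 -2.671084  ] [-1.15881414  0.70222388 -0.03462491] 0.023984138119495214 -160.561374461899 [-0.19  0.52 -0.27  1.74  0.17  0.91  1.38] 15.775
```

Request:
{"method": "step_arm", "body": {"rows": [[0,0,0,-0.06,1.5],[0,0,0,-0.06,1.5],[0,0,0,0,1.5]]}}

```text
time_s: 16.15
tool_pos: [0.5738, 0.2074, 0.1396]
tool_rot: [-0.373, -0.6, 0.602, 0.373]
wrist_force: [-2.3, -4.8, -2.5]
finger_gap: 0.024
```

Run:
```python
from h import *
for _ in range(3):cams.grab_frame('scene')
s=r.get_state();M=Ro.from_quat(s['tool_rot']).as_matrix();print(s['tool_pos'],s['wrist_force'],s['moment'],s['finger_gap'],np.degrees(np.arctan2(M[1,2],M[0,2])),s['time_s'])
```

```text
[0.5738138  0.20743096 0.13961306] [-2.34619232 -4.05425991 -1.67341309] [-1.25986264  0.72534824 -0.4751322 ] 0.02348166080006458 -153.72906566682866 16.3
```

Request:
{"method": "step_arm", "body": {"rows": [[0,0,0,0.12,1.5],[0,0,0,0.08,1.5],[0,-1,0,0,1.5],[0,-2,0,0,1.5],[0,-3,0,0,1.5]]}}

```text
time_s: 16.92
tool_pos: [0.5744, 0.2099, 0.2019]
tool_rot: [0.43, 0.562, -0.561, -0.43]
wrist_force: [-0.0, -0.4, -2.0]
finger_gap: 0.0236
```

Request:
{"method": "step_arm", "body": {"rows": [[0,-3,0,0.16,1.5],[0,-1,0,0.16,1.5],[0,0,0,0.16,1.5],[0,0,0,0.178,1.5],[0,0,0,0,1.5]]}}

```text
time_s: 17.55
tool_pos: [0.5749, 0.2101, 0.2422]
tool_rot: [0.588, 0.394, -0.392, -0.588]
wrist_force: [0.3, -0.0, -2.5]
finger_gap: 0.0239
```

Run:
```python
from h import *
for _ in range(4):cams.grab_frame('scene')
s=r.get_state();M=Ro.from_quat(s['tool_rot']).as_matrix();print(s['tool_pos'],s['wrist_force'],s['moment'],s['finger_gap'],np.degrees(np.arctan2(M[1,2],M[0,2])),s['time_s'])
print(M.round(3)); d=np.array([.5690,-.2662,.2196])-s['tool_pos'];print('cm in tool axes',(M.T@d*100).round(2))
```

```text
[0.57447587 0.20937602 0.24080639] [ 0.88482128 -0.58135185 -2.22741063] [0.00389621 0.07751551 0.01686504] 0.023985082063543915 157.49382671181615 17.75
[[ 0.383  0.001 -0.924]
 [ 0.924  0.001  0.383]
 [ 0.001 -1.    -0.   ]]
cm in tool axes [-44.15   2.09 -17.7 ]
```

Request:
{"method": "step_arm", "body": {"rows": [[-4.9,0,-1.97,0,1.5],[-4.9,0,-1.97,0,1.5],[-4.9,0,-1.97,0,1.5],[-4.9,0,-1.97,0,1.5],[-4.9,0,-1.97,0,1.5]]}}

```text
time_s: 18.38
tool_pos: [0.5707, -0.0566, 0.2405]
tool_rot: [0.588, 0.393, -0.392, -0.588]
wrist_force: [0.2, 0.2, -2.2]
finger_gap: 0.0236
```

Request:
{"method": "step_arm", "body": {"rows": [[-4.9,0,-1.97,0,1.5],[-4.9,0,-1.97,0,1.5],[-4.9,0,-1.97,0,1.5],[-4.9,0,-1.97,0,1.5],[0,3,0,0,1.5]]}}

```text
time_s: 19.0
tool_pos: [0.568, -0.2745, 0.2126]
tool_rot: [0.593, 0.39, -0.39, -0.587]
wrist_force: [0.0, 0.4, -2.3]
finger_gap: 0.0235
```

Request:
{"method": "step_arm", "body": {"rows": [[0,3,0,0,1.5],[0,2,0,0,1.5],[0,1.5,0,0,1.5],[0,0,0,0,1.5],[0,0,0,0,1.5]]}}

```text
time_s: 19.62
tool_pos: [0.5686, -0.2665, 0.1461]
tool_rot: [0.589, 0.392, -0.392, -0.588]
wrist_force: [-0.4, 0.7, -1.8]
finger_gap: 0.024
```

```bash
python3 - <<'E'
from h import *
for _ in range(3):cams.grab_frame('scene')
a=np.mean([cams.grab_frame('scene').astype(float) for _ in range(3)],0)
b=np.mean([cams.grab_frame('top').astype(float) for _ in range(3)],0)
s=r.get_state();M=Ro.from_quat(s['tool_rot']).as_matrix();p=np.array(s['tool_pos']);print(p,s['time_s'],s['wrist_force'],s['finger_gap'])
d=np.array([.5692,-.2660,p[2]])-p;print('cm',(M.T@d*100).round(2))
np.savez('avg2.npz',top=b[...,::-1])
f=420/130
print([((np.array(proj('scene',q))-[130,190])*f).round() for q in(p-[0,0,.068],[.5692,-.266,.048],p-[0,0,.022])])
a=cv2.resize(a[190:320,130:260],(420,420),interpolation=cv2.INTER_CUBIC);b=cv2.resize(b[120:230,170:320],(380,279))
b=cv2.copyMakeBorder(b,0,141,0,0,cv2.BORDER_CONSTANT)
cv2.imwrite('pics/k5.png',np.clip(np.hstack([a*1.7,b])[...,::-1],0,255).astype('uint8'))
E
python3 rect.py | grep ' t '
```

```text
[ 0.56796202 -0.26621208  0.14542455] 20.075 [-0.05822493  1.02127527 -1.56963285] 0.023473978284701276
cm [ 0.07  0.   -0.11]
[array([196., 195.]), array([207., 234.]), array([179., 134.])]
L t slot c 0.5746 0.2070 size mm [36.62154042  8.1827853 ] deg 9.7
O t slot c 0.5980 0.0700 size mm [35.98764061  8.03018058] deg 4.8
```

View pics/k5.png

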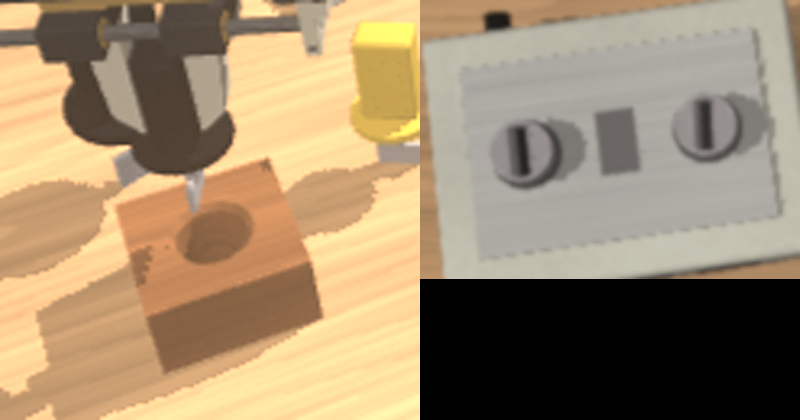

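Run:
```python
from h import *
s=r.get_state();p=np.array(s['tool_pos']);M=Ro.from_quat(s['tool_rot']).as_matrix()
f=420/130;a=np.linspace(0,2*np.pi,60)
def pr(q): return (np.array(proj('scene',q))-[130,190])*f
g=p+[0,0,.008]
for slip in(0,.004,.008):
  for tilt in(-8,-4,0,4,8):
    T=Ro.from_rotvec(M[:,0]*np.radians(tilt)).as_matrix()
    X=T@M[:,2];Y=T@M[:,0];Z=T@[0,0,1.]
    o=g-slip*Z
    C=np.array([pr(o+.027*(np.cos(t)*X+np.sin(t)*Y)-h*Z) for t in a for h in(.03,.036)])
    B=[pr(o-.076*Z+k*.014*X).round() for k in(-1,1)]
    print(slip,tilt,'collar L %d R %d bot %d top %d'%(C[:,0].min(),C[:,0].max(),C[:,1].max(),C[:,1].min()),'blade',*B,'tip dxy mm',((o-.076*Z-p)[:2]*1e3).round(1))
im=cv2.imread('pics/k5.png')[:,:420].astype(int)
g=im.mean(2)
for y in range(150,226,6): print(y,(im[y,165:225:4]).mean(1).round().astype(int), (im[y,165:225:4,2]-im[y,165:225:4,0]))
```

```text
0 -8 collar L 124 R 232 bot 179 top 109 blade [188. 225.] [197. 193.] tip dxy mm [ 9.8 -4.1]
0 -4 collar L 125 R 233 bot 179 top 104 blade [190. 220.] [199. 185.] tip dxy mm [ 4.9 -2. ]
0 0 collar L 126 R 233 bot 178 top 99 blade [192. 214.] [200. 177.] tip dxy mm [0. 0.]
0 4 collar L 127 R 234 bot 177 top 94 blade [194. 208.] [201. 169.] tip dxy mm [-4.9  2. ]
0 8 collar L 128 R 234 bot 176 top 88 blade [196. 201.] [202. 160.] tip dxy mm [-9.8  4.1]
0.004 -8 collar L 126 R 233 bot 185 top 115 blade [189. 231.] [199. 198.] tip dxy mm [10.3 -4.3]
0.004 -4 collar L 127 R 234 bot 185 top 110 blade [191. 225.] [200. 190.] tip dxy mm [ 5.1 -2.2]
0.004 0 collar L 128 R 234 bot 184 top 104 blade [193. 219.] [201. 182.] tip dxy mm [0. 0.]
0.004 4 collar L 129 R 235 bot 182 top 99 blade [195. 213.] [202. 174.] tip dxy mm [-5.1  2.2]
0.004 8 collar L 130 R 236 bot 180 top 93 blade [197. 206.] [203. 165.] tip dxy mm [-10.3   4.3]
0.008 -8 collar L 127 R 234 bot 192 top 121 blade [191. 237.] [200. 204.] tip dxy mm [10.8 -4.5]
0.008 -4 collar L 128 R 235 bot 191 top 116 blade [193. 231.] [201. 19
[... 1230 characters left out ...]
112 114 113 115 120  65  24  23  18  65 111 115 115 118 116]
198 [152 152 153 151 151 149 146 159 173 161 151 154 158 159 159] [117 117 116 117 117  90  29  19  28  87 117 118 120 121 122]
204 [151 152 153 154 153 153 149 151 162 149 142 139 135 131 127] [114 115 117 119 117 120  55  19  44  96 106 104 101  97  93]
210 [154 155 156 158 159 156 146 146 147 141 138 129 126 120 117] [118 119 119 120 122 121  84  28  56  99 103  93  91  88  83]
216 [158 157 156 154 147 142 142 132 120 111 107 106 106 107 108] [121 120 120 117 111 106 106  98  87  81  74  74  74  76  75]
222 [155 155 153 152 150 142 121 106 103 103 103 104 105 105 105] [118 118 116 117 116 107  88  74  70  70  71  72  72  73  73]
```

Request:
{"method": "step_arm", "body": {"rows": [[0.12,1.5,-0.06,0,1.5],[0,1.5,0,0,1.5],[0,1.5,0,0,1.5],[0,1.2,0,0,1.5],[0,0,0,0,1.5]]}}

```text
time_s: 20.7
tool_pos: [0.5678, -0.2649, 0.0864]
tool_rot: [-0.588, -0.391, 0.393, 0.589]
wrist_force: [0.1, 0.2, -1.7]
finger_gap: 0.0238
```

Request:
{"method": "step_arm", "body": {"rows": [[0,0.6,0,0,1.5],[0,0.4,0,0,1.5],[0,0,0,0,1.5],[0,0,0,0,1.5]]}}

```text
time_s: 21.2
tool_pos: [0.5691, -0.2654, 0.0785]
tool_rot: [0.589, 0.392, -0.392, -0.588]
wrist_force: [-0.9, 0.4, -1.8]
finger_gap: 0.0241
```

Request:
{"method": "step_arm", "body": {"rows": [[0,0.2,0,0,1.5],[0,0.1,0,0,1.5],[0,0,0,0,1.5],[0,0,0,0,1.5]]}}

```text
time_s: 21.7
tool_pos: [0.569, -0.2653, 0.0756]
tool_rot: [0.589, 0.392, -0.392, -0.588]
wrist_force: [0.3, 0.9, 3.4]
finger_gap: 0.024
```

Contact: the force along z went from −2 to +3.4 N, so the collar is seated. Releasing and going up.

Request:
{"method": "step_arm", "body": {"rows": [[0,0,0,0,5],[0,0,0,0,9.18],[0,0,0,0,9.18],[0,0,0,0,9.18],[0,0,0,0,9.18]]}}

```text
time_s: 22.32
tool_pos: [0.569, -0.2653, 0.0752]
tool_rot: [0.589, 0.392, -0.392, -0.589]
wrist_force: [0.8, 0.8, -0.5]
finger_gap: 0.0691
```

Request:
{"method": "step_arm", "body": {"rows": [[0,0,0,0,9.18],[0,-1,0,0,9.18],[0,-2,0,0,9.18],[0,-4,0,0,9.18],[0,-4,0,0,9.18]]}}

```text
time_s: 22.95
tool_pos: [0.5691, -0.2654, 0.1879]
tool_rot: [0.589, 0.392, -0.392, -0.588]
wrist_force: [-0.5, -0.6, -0.7]
finger_gap: 0.0918
```

Request:
{"method": "step_arm", "body": {"rows": [[0,-4,0,0,9.18],[0,-4,-5,0,9.18],[0,0,-5,0,9.18],[0,0,0,0,9.18],[0,0,0,0,9.18]]}}

```text
time_s: 23.58
tool_pos: [0.6594, -0.3032, 0.2645]
tool_rot: [-0.588, -0.392, 0.392, 0.589]
wrist_force: [-0.4, 0.7, -0.1]
finger_gap: 0.0919
```

```bash
python3 - <<'E'
from h import *
for _ in range(3):cams.grab_frame('scene')
g=lambda n:np.mean([cams.grab_frame(n).astype(float) for _ in range(3)],0)
w=g('wrist');a=g('scene');b=g('top');s=r.get_state();print(s['tool_pos'],s['time_s'],s['finger_gap'])
np.savez('avg2.npz',top=b[...,::-1])
m=(w.mean(2)<45).astype('uint8');n,l,st,ce=cv2.connectedComponentsWithStats(m)
for i in range(1,n):
    if 500<st[i,4]<4000:print(st[i],atz('wrist',ce[i],.054).round(4))
a=cv2.resize(a[190:320,130:260],(400,400));w=cv2.resize(w[20:180,240:400],(400,400))
cv2.imwrite('pics/k6.png',np.clip(np.hstack([a*1.7,w*1.7])[...,::-1],0,255).astype('uint8'))
E
python3 rect.py | grep ' t '
```

```text
[ 0.65999896 -0.30338005  0.26429449] 24.175 0.09153783099486104
[231   0  59  17 710] [ 0.4763 -0.2943  0.054 ]
[ 297   58   49   52 1941] [ 0.569  -0.2653  0.054 ]
L t slot c 0.5746 0.2070 size mm [36.85277647  8.60444721] deg 9.8
O t slot c 0.5980 0.0701 size mm [36.10050211  8.26320256] deg 4.7
```

View pics/k6.png

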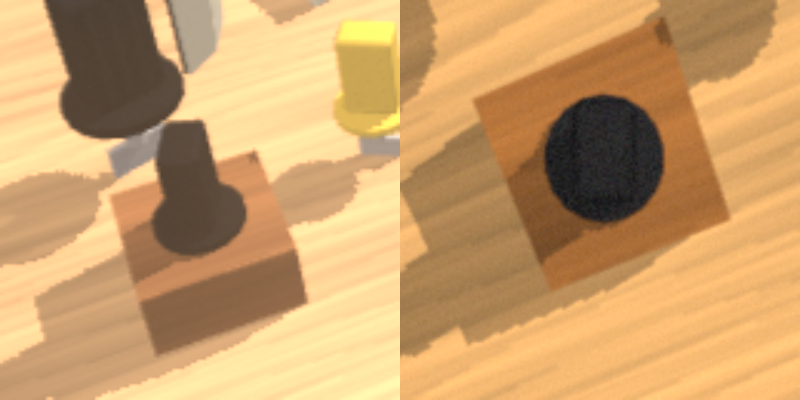

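The screwdriver stands upright, with its collar flat on the holder and centred, and the gripper is clear. Handing in.

```bash
python3 -c "
from station import r
print(r.sign_off())"
```

```text
the job is handed in; nothing more can be done
None
```

The locked fastener is turned open, the screwdriver is back in its holder, and I handed the job in at about 24 s of the 56 s allowed. The hand-in reports no verdict, so the checks below are my own.

**What I did:** I gripped the small black screwdriver across its flats and set its blade about 9–10 mm into the locked fastener's slot. I turned it anticlockwise about 104°, until the moment about the vertical rose from 0.03 to 0.48 N m at the stop. Then I put the screwdriver back in the holder, let go and backed off.

**Last checks:**
- **Fasteners:** In the top camera picture the turned slot lies at 9.8°. The line to the other fastener is at 100.2°, so it stands about 90° open. The other slot reads 4.7°, the same as at the start, so it was not disturbed.
- **Screwdriver:** It stands upright with its collar flat on the holder. The wrist camera puts the collar's centre at (0.569, −0.265), within about 1 mm of where it first stood.
- **Robot:** The gripper is open and well clear, touching nothing.

**Where readings disagreed:** Before I let go, one scene-camera reading suggested the screwdriver had slipped or tilted. Projecting its outline showed it straight to within about 3 mm. The scene camera also showed the hole about 2–3 mm from my estimate, which is well inside the 15 mm allowed.

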